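# Lock a telescopic bracket with a linch pin

### The job

Lock the inner bar of the telescopic bracket: take the linch pin out of its stand and, with its ring still open and pointing out past the bracket's free end, feel for the bar's hole through the slot and push the pin down until its collar sits flush on the sleeve. Then flip the sprung ring down round the sleeve's end until it has snapped shut over the pin end, and let go. Press gently (keep under 35 N between pin and bracket) and do not knock over the battery that stands beside the bracket.

Things in the scene. Friction and masses are not known exactly. Their poses are not given: they have to be found in the camera images.
- linch_pin: bare steel linch pin, loose, upright in its stand. Origin on its axis at the collar's underside, z up. Below: shank 10 mm in diameter, 46 mm long, its last 8 mm tapering to 8 mm. Above: collar 20 mm in diameter, 4 mm thick; pivot block to z = 14; grip 20 mm (x) by 14 mm (y), z = 14 to 39. The open ring points to the pin's -x, rising 19 degrees. About 0.15 kg
- pin_tip (a point): the flat nose of the pin, 8 mm in diameter, on its axis 46 mm below the pin's origin
- linch_ring (a joint): angle of the wire ring on the pin, rad: 0 = open (19 degrees above level), 1.9 = shut (hangs straight down, cross bar 5 mm under the pin's nose). A spring holds it open below 0.85 rad and snaps it shut by itself above that. Turn it by pressing the cross bar down from above, outside the sleeve's end; about 2 N, the wire is slippery
- ring_bar (a point): middle of the ring's cross bar (wire 5 mm thick, ring 39 mm wide over all). It turns at 62 mm radius about a pivot along the pin's y axis, 8 mm above the pin's origin
- bracket: fixed bracket on a dark base plate 125 x 90 x 8 mm; origin on the table under the slot's centre. x points along the sleeve to the dark upright (x = 44 to 68, y +-22, 84 mm high). The light square sleeve, 24 x 24 mm, spans x = -22 (free end) to 48, z = 56 to 80; below it only the plate. A steel inner bar lies in it, its top 4 mm below the sleeve's top
- slot (a point): centre of the slot at the sleeve's top face (z = 80 mm), axes as the bracket. Slot 34 mm (x) by 12 mm (y), through the 4 mm top and bottom walls. Between them the inner bar has one through hole for the pin, on the centre line, its place along x not reported: up to 11 mm either side of this point. Off the hole the nose lands on the bar
- sleeve_end (a point): middle of the sleeve's open end face, 22 mm from the slot's centre. The inner bar shows here; its end is 32 mm from the centre of its 11 mm hole, so it stands out 10 mm when the hole is under the slot's centre (-1 to 21 mm). The nose enters the hole up to 1.5 mm off centre, then binds on its taper: shift it the way the side force pushes it (the bar itself gives way only at about 22 N)
- pin_stand: fixed wooden block 54 x 54 x 56 mm with a hole 12.5 mm wide and 50 mm deep in its top, in which the pin stands with its collar on the block; origin at the centre of the underside
- battery_1: round battery 15 mm in diameter and 50 mm tall, standing loose on the table 75 to 85 mm to the bracket's -y side; origin at the centre of its underside, z up
There are look-alikes about, which are no part of the job. Leave any red look-alike of the linch_pin alone.

How it is judged:
By the outcome, as a careful person would: the job done as asked, in the order asked, and still so for the second after the job is handed in, with the robot touching nothing.
It also fails if it takes over 72 s, if anything falls off the work surface, if the arm or the gripper's body presses on something with over 40 N, if the wrist force passes 120 N, or if a joint passes its speed limit or range.

### The arm

A 6-joint arm with a two-finger parallel gripper is mounted at the origin on a cart in front of the work surface, level with it; the furniture and walls round the work are solid. World frame = base frame: x ahead of the robot, y to its left, z up, the work surface at z = 0. Lengths are in m, angles in rad, forces in N, time in s.
With the tool pointing down it reaches from about 0.3 to 1 m from the base axis. Payload 5.1 kg.
Tool frame: the origin (TCP) lies midway between the tips of the shut fingers; the grasp point (between the pads) lies 19 mm behind it (grasp_offset is the distance from the TCP to the grasp point, in m); z points along the fingers, y is the line along which they close (so a half turn about z gives the same grasp; the last joint's range is limited). The gripper opens to 95 mm and grips with 3 to 60 N. Pads are 20 mm wide; open, the fingers measure 119 mm over their backs; the gripper's body (75 mm by 180 mm) begins 59 mm behind the grasp point.
Start: joints at [1.136, 0.124, 1.65, -0, 1.367, -0.083], TCP at [0.224, 0.61, 0.215] pointing down, gripper open.
Joint ranges: [-2.61, 2.61], [-1.02, 2.33], [0.03, 2.71], [-1.35, 4.49], [0.32, 2.68], [-2.91, 2.91]. Speed limits (rad/s): [2.57, 2.57, 3.14, 3.14, 3.14, 3.14].

### API

Orientations are given as a unit quaternion [x, y, z, w].
In Python, from workcell import state, capture, calibration, close_job, grasp_offset gives the robot as it stands.
- The arm moves only by the tool drive_tool, never from a script. Its argument "targets" is a list of rows, each a list of 4 numbers: the shift along the tool's x, y, z in cm, then the turn about the tool's z in rad. A call has 1 to 8 rows; each row shifts and turns the commanded pose from where the row before left it, along the tool's axes as they then stand; what a row does not reach is not made up. A row lasts 1/8 s, in which the tool goes at most 62.5 mm and 10.7 degrees, less where a joint would pass 70% of its speed; a pose out of reach is approached as far as the arm can. A call with a gripper value outside its range is refused whole. "fingers" is the finger opening in cm, from 0 to 9.51, set as the call begins (left out, the last holds). The fingers move at their own pace and stop on an object; the grip force is fixed at half the most. Time passes only in rows, so rows that do not move let the fingers close. It gives the time, the measured TCP pose, the force, the opening and the grip force at its end, in the units of the state.
- state(): the state, without advancing time (a new reading comes with each control period).
- capture(name): name is "scene" or "top"; returns the picture (384x512x3 uint8, red, green, blue); there is no depth.
- calibration(name): a dict with "fx", "fy", "cx", "cy" (pixels), "k1" (the pictures are not rectified: a ray, as slopes to the right and down, at radius r is drawn at 1 + k1 r^2 times it, then the intrinsics apply), "R" (3x3) and "t" (3): a world point X has camera coordinates R X + t. Camera axes: x right, y down, z forward; pixel columns grow to the right and rows downward; lengths in m; the calibration is good to about 2 mm. A picture is of the moment at which its call begins. calibration takes no time and is no camera call.
- close_job(): hands the job in; it is judged then, once.
The state is a dict: "t": time; "joints": joint angles; "joint_velocities": joint speeds; "tau": joint torques, N m; "tcp_pos": TCP position; "eef_rot": TCP orientation; "force": force on the tool from outside, world axes, zero at the start; "wrist_torque": the same for the moment, N m; "gripper_width": finger opening in m; "grasp_force": force on a finger pad.
Only numpy, scipy, OpenCV 4.12 (cv2) and the standard library are available. Lean on these libraries where they do the work, as an engineer would, in place of code of your own. Each camera call takes 0.05 s, during which the arm holds its last target. There are 200 camera calls.

## Working session

There is one attempt and no reset: what is moved stays moved. The work goes in short steps, Python scripts to look and compute and a tool call to move; the robot and the scene stay as the last step left them, time stands still between calls to the robot, and variables do not carry over. Pictures are saved under pics/ and viewed, at most 12 in all, crops included, and the job is handed in when it is done.

Besides the shell and the picture viewer there is one more tool, called after "Emit:" as name(argument=value, ...), one argument or row to a line, values as JSON. drive_tool: Moves the arm, as the interface text tells. Its arguments: {"type":"object","properties":{"targets":{"type":"array","items":{"type":"array","items":{"type":"number"}}},"fingers":{"type":"number"}},"required":["targets"]}

```bash
mkdir -p pics; python3 - <<'E'
from workcell import *
import cv2
for n in("scene","top"):
    cv2.imwrite(f"pics/{n}0.png",capture(n)[:,:,::-1]); print(n,calibration(n))
s=state();print(s,grasp_offset)
E
```

```text
scene {'fx': 369.603235089007, 'fy': 369.603235089007, 'cx': 255.81700264877006, 'cy': 189.17193551135495, 'k1': -0.0752136767596693, 'R': array([[ 0.77081112, -0.63698048, -0.01030019],
       [-0.30737278, -0.35769325, -0.88180356],
       [ 0.55800735,  0.68286998, -0.47150439]]), 't': array([-0.45786606,  0.26120627,  0.54829826])}
top {'fx': 386.8820126362638, 'fy': 386.8820126362638, 'cx': 254.89902389077514, 'cy': 187.68418557624966, 'k1': 0.043321046645938444, 'R': array([[ 0.14650974, -0.9891993 , -0.00443201],
       [-0.96439506, -0.14183591, -0.22321455],
       [ 0.22017505,  0.03697732, -0.97475926]]), 't': array([-0.04205998,  0.62175458,  0.78847826])}
{'t': 0.1, 'joints': array([ 1.13641603e+00,  1.24419495e-01,  1.65155878e+00,  6.69636642e-06,
        1.36749970e+00, -8.26218267e-02]), 'joint_velocities': array([ 0.00032137, -0.001344  , -0.00240757,  0.00136765,  0.00298263,
       -0.00017188]), 'tau': array([-3.10512160e-04, -4.18883729e+01, -3.61093998e+01,  7.76631455e-02,
        4.62218514e-02, -7.72992303e-05]), 'tcp_pos': array([0.2237458 , 0.60964641, 0.21351055]), 'eef_rot': array([ 1.74974467e-01,  9.84572520e-01, -9.10501448e-04, -2.44143483e-04]), 'force': array([ 0.21556542,  0.09874091, -0.38268283]), 'wrist_torque': array([0.02414496, 0.04978168, 0.05259272]), 'grasp_force': 0.0, 'gripper_width': 0.09510366328938992} 0.0188
```

View pics/scene0.png

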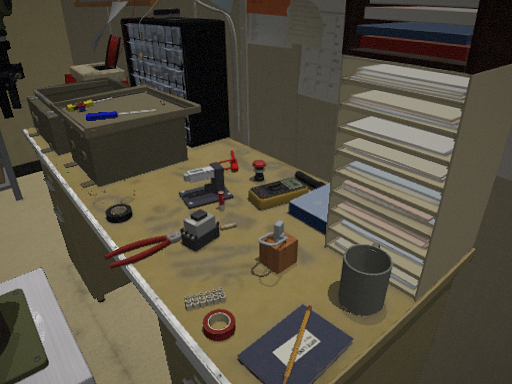

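View pics/top0.png

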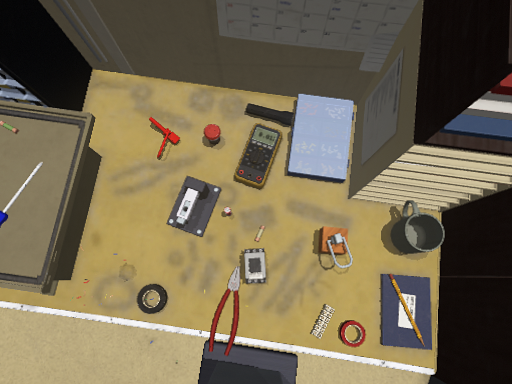

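Top view: the bracket is at about (193,207) with the battery beside it at (227,211), and the pin in its stand is at (333,240). I'll take enlarged crops next.

```bash
cat > h.py <<'E'
import numpy as np, cv2
from workcell import calibration
C={n:calibration(n) for n in("scene","top")}
def proj(n,X):
    c=C[n];p=np.atleast_2d(X)@c["R"].T+c["t"];s=p[:,:2]/p[:,2:]
    s=s*(1+c["k1"]*(s**2).sum(1,keepdims=True))
    return s*[c["fx"],c["fy"]]+[c["cx"],c["cy"]]
def unproj(n,uv,z):
    c=C[n];d=(np.array(uv,float)-[c["cx"],c["cy"]])/[c["fx"],c["fy"]];s=d.copy()
    for _ in range(20): s=d/(1+c["k1"]*(s@s))
    r=c["R"].T@np.r_[s,1];o=-c["R"].T@c["t"]
    return o+r*(z-o[2])/r[2]
def crop(img,x,y,w,h,k):
    return cv2.resize(img[y:y+h,x:x+w],None,fx=k,fy=k,interpolation=cv2.INTER_CUBIC)
E
python3 - <<'E'
from h import *
t=cv2.imread("pics/top0.png");s=cv2.imread("pics/scene0.png")
cv2.imwrite("pics/c1.png",np.vstack([np.hstack([crop(t,160,165,80,60,5),crop(t,300,215,80,60,5)]),np.hstack([crop(s,170,150,80,60,5),crop(s,240,215,80,60,5)])]))
for uv in((193,207),(227,211),(333,240),(170,135)): print(uv,unproj("top",uv,0.06).round(3))
print(proj("top",[[0,0,0],[.224,.61,.215]]),proj("scene",[.224,.61,.215]))
E
```

```text
(193, 207) [0.56  0.179 0.06 ]
(227, 211) [0.562 0.103 0.06 ]
(333, 240) [ 0.533 -0.135  0.06 ]
(170, 135) [0.719 0.262 0.06 ]
[[ 233.70302066  501.01560933]
 [-126.67704876  356.34397507]] [[ 12.85292937 111.74215863]]
```

View pics/c1.png

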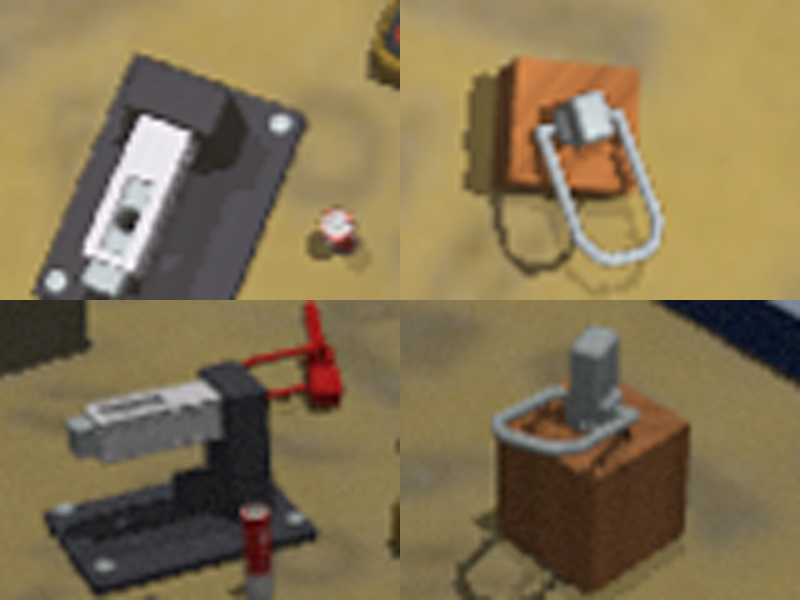

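```bash
cat > fit.py <<'E'
from h import *
from scipy.optimize import least_squares
def tf(p,P):
    c,s=np.cos(p[2]),np.sin(p[2]);P=np.atleast_2d(P).astype(float)
    return np.c_[p[0]+c*P[:,0]-s*P[:,1],p[1]+s*P[:,0]+c*P[:,1],P[:,2]]/1
def fit(p0,obs):
    f=lambda p:np.concatenate([(proj(n,tf(p,np.array(P)/1e3))-uv).ravel() for n,P,uv in obs])
    r=least_squares(f,p0,loss="soft_l1");print(r.x.round(4),f(r.x).round(1));return r.x
TA=lambda x,y:np.array([160+x/5-.4,165+y/5-.4])
TB=lambda x,y:np.array([300+(x-400)/5-.4,215+y/5-.4])
SA=lambda x,y:np.array([170+x/5-.4,150+(y-300)/5-.4])
SB=lambda x,y:np.array([240+(x-400)/5-.4,215+(y-300)/5-.4])
if __name__=="__main__":
    b=fit([.56,.18,-.5],[("top",P,TA(*q)) for P,q in [((-22,12,80),(84,250)),((-22,-12,80),(130,270)),((44,12,80),(141,116)),((44,-12,80),(193,131)),((68,22,84),(135,55))]])
    st=fit([.53,-.13,0],[("top",(27,27,56),TB(518,58)),("top",(27,-27,56),TB(640,68)),("top",(-27,27,56),TB(503,190)),("scene",(27,-27,56),SB(690,425)),("scene",(-27,-27,56),SB(595,475)),("scene",(-27,-27,0),SB(595,592)),("scene",(27,-27,0),SB(690,540)),("scene",(-27,27,0),SB(500,545))])
    pn=fit([*st[:2],.3],[("top",(-58.6,0,84.2),TB(625,258)),("top",(0,0,95),TB(592,100)),("scene",(0,0,95),SB(601,333))])
    t=cv2.imread("pics/top0.png");s=cv2.imread("pics/scene0.png")
    I={"TA":crop(t,160,165,80,60,5),"TB":crop(t,300,215,80,60,5),"SA":crop(s,170,150,80,60,5),"SB":crop(s,240,215,80,60,5)}
    off={"TA":(160,165),"TB":(300,215),"SA":(170,150),"SB":(240,215)}
    def poly(k,p,P,col=(0,255,0)):
        uv=proj("top" if k[0]=="T" else "scene",tf(p,np.array(P)/1e3))
        uv=((uv-off[k]+.4)*5).round().astype(int);cv2.polylines(I[k],[uv],True,col,1,cv2.LINE_AA)
    R=lambda x0,x1,y,z:[(x0,-y,z),(x1,-y,z),(x1,y,z),(x0,y,z)]
    for k in("TA","SA"):
        poly(k,b,R(-22,44,12,80));poly(k,b,R(-22,44,12,56));poly(k,b,R(44,68,22,84),(255,0,0));poly(k,b,R(-17,17,6,80),(0,0,255))
    for k in("TB","SB"):
        poly(k,st,R(-27,27,27,56));poly(k,st,R(-27,27,27,0));poly(k,pn,R(-10,10,7,95),(0,0,255));poly(k,pn,R(-10,10,7,70),(0,0,255));poly(k,pn,[(0,-17,64),(-58.6,-17,84.2),(-58.6,17,84.2),(0,17,64)],(255,0,0))
    cv2.imwrite("pics/c2.png",np.vstack([np.hstack([I["TA"],I["TB"]]),np.hstack([I["SA"],I["SB"]])]))
    h=unproj("top",TA(127,218),.076);c,s_=np.cos(b[2]),np.sin(b[2]);d=h[:2]-b[:2]
    print("hole local",c*d[0]+s_*d[1],-s_*d[0]+c*d[1])
    e=unproj("top",TA(103,294),.076)[:2]-b[:2];print("bar end",c*e[0]+s_*e[1])
    print("batt",unproj("top",TA(338,220),.05))
E
python3 fit.py
```

```text
[ 0.5532  0.1922 -0.2057] [-0.5  0.6  0.6  0.4 -0.2 -0.6 -0.4  0.   0.6 -0.4]
[ 0.5351 -0.141   0.0759] [ 0.1  0.2  0.4 -0.1  2.4 -1.4  0.  -0.6  0.2  1.4 -0.4  1.  -1.2 -1.2
 -0.7 -2.2]
[ 0.5393 -0.1393  0.3467] [-0.2 -2.2  0.4  1.1 -0.3 -0. ]
hole local -0.0008080633483876558 0.00035565276268292693
bar end -0.03504851377812268
batt [0.56908843 0.10441084 0.05      ]
```

View pics/c2.png

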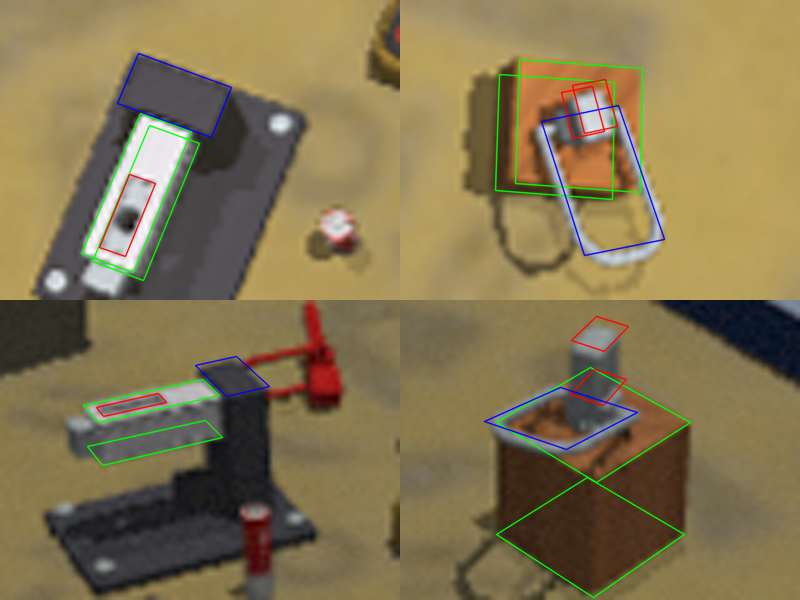

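Bracket overlay matches. The pin's grip top should sit lower, at about (597,116) in the top crop and (598,342) in the scene crop. The hole shows at (127,218). I'll refine these and check clearance to the shelf.

```bash
python3 - <<'E'
from fit import *
b=np.array([.5532,.1922,-.2057])
def loc(X):
    d=X[:2]-b[:2];c,s=np.cos(b[2]),np.sin(b[2]);return np.round([1e3*(c*d[0]+s*d[1]),1e3*(-s*d[0]+c*d[1])],1)
t=cv2.cvtColor(cv2.imread("pics/top0.png"),cv2.COLOR_BGR2GRAY)
w=t[203:214,179:192].astype(int);print(w)
m=np.clip(110-w,0,None)[2:9,2:11];yy,xx=np.mgrid[205:212,181:190]
uv=((m*xx).sum()/m.sum(),(m*yy).sum()/m.sum());print(uv,loc(unproj("top",uv,.076)))
print("bar end scene",[loc(unproj("scene",SA(*q),.076)) for q in((66,421),(84,412))])
t2=cv2.imread("pics/top0.png")
for P in [(-27,27,56)]: pass
pn=fit([.535,-.14,.34],[("top",(-58.6,0,84.2),TB(627,255)),("top",(0,0,95),TB(596,116)),("scene",(0,0,95),SB(599,341)),("scene",(-58.6,0,84.2),SB(514,428))])
for q in((350,195),):print("shelf",unproj("top",q,0))
for q in((326,237),):print("shelf",unproj("scene",q,0))
print("mug",unproj("top",(415,235),.1),"red",unproj("top",(170,135),.03),unproj("top",(212,133),.04))
s=cv2.imread("pics/scene0.png")
cv2.imwrite("pics/c3.png",np.vstack([np.hstack([crop(cv2.imread("pics/top0.png"),180,195,32,24,12),crop(cv2.imread("pics/top0.png"),318,222,32,24,12)]),np.hstack([crop(s,180,220-55,32,24,12),crop(s,258,215,32,24,12)])]))
E
```

```text
[[ 81  72 174 232 237 167 189 210 209 208 211 230 235]
 [ 77  98 217 236 224 163 192 211 208 207 190 226 236]
 [ 73 169 232 238 175 186 212 214 210 207 204 229 239]
 [ 97 218 238 226 171 143 141 149 188 210 228 235 228]
 [171 234 238 190 141  99  79  75 108 209 235 238 185]
 [217 238 239 168  97  77  59  47  71 216 238 228 151]
 [226 237 207 149  94  63  51  41 153 232 239 190 118]
 [234 237 182 174 137  67  42  35 209 238 240 160  95]
 [237 224 181 197 197 150 103 152 231 237 230 149  99]
 [238 188 190 208 210 203 196 205 233 239 191 118  92]
 [223 161 193 210 209 208 212 231 236 229 153 102  86]]
(np.float64(185.19939577039275), np.float64(208.7628398791541)) [-1.8 -0.5]
bar end scene [array([-33.4,   5.8]), array([-21.9,  11.5])]
[ 0.5362 -0.1413  0.3052] [-0.9  0.3  0.5 -0.5 -0.3 -0.6  0.4  2.1]
shelf [ 0.65239064 -0.17531159  0.        ]
shelf [ 0.67479243 -0.14866249  0.        ]
mug [ 0.56351453 -0.29329791  0.1       ] red [0.72882078 0.27095067 0.03      ] [0.74498556 0.17060475 0.04      ]
```

View pics/c3.png

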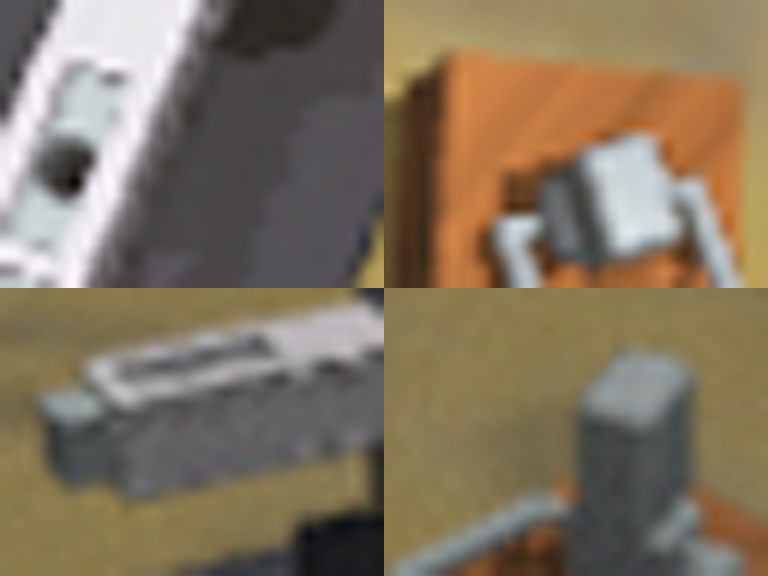

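The enlarged crop confirms the grip top at about (338,238) in the top image, the hole near the slot's centre and slightly toward the free end, and the bar standing out about 11 mm. Moving to above the pin.

Emit:
drive_tool(
  targets=[
    [-3.45,-3.73,0,0],
    [-3.45,-3.73,0,0],
    [-3.45,-3.73,0,0],
    [-3.45,-3.73,0,0],
    [-3.45,-3.73,0,0],
    [-3.45,-3.73,0,0],
    [-3.45,-3.73,0,0],
    [-3.45,-3.73,0,0],
  ],
  fingers=6,
)

```text
t: 1.1
tcp_pos: [0.3804, 0.2333, 0.2143]
eef_rot: [0.175, 0.985, -0.0, -0.0]
force: [1.2, -0.1, -0.7]
gripper_width: 0.0601
grasp_force: 0.0
```

Emit:
drive_tool(
  targets=[
    [-3.45,-3.73,0,0],
    [-3.45,-3.73,0,0],
    [-3.45,-3.73,0,0],
    [-3.45,-3.73,0,0],
    [-3.45,-3.73,0,0],
    [-3.45,-3.73,0,0],
    [-3.45,-3.73,0,0],
    [-3.45,-3.73,0,0],
  ],
)

```text
t: 2.1
tcp_pos: [0.5367, -0.1419, 0.2142]
eef_rot: [0.175, 0.985, 0.0, -0.0]
force: [0.3, -0.2, 0.8]
gripper_width: 0.0601
grasp_force: 0.0
```

Emit:
drive_tool(
  targets=[
    [0,0,0,-0.17],
    [0,0,0,-0.17],
    [0,0,0,-0.17],
    [0,0,0,-0.17],
    [0,0,0,0],
  ],
)

```text
t: 2.72
tcp_pos: [0.5362, -0.1402, 0.2141]
eef_rot: [-0.162, 0.987, 0.0, -0.0]
force: [0.3, 0.3, 1.3]
gripper_width: 0.0602
grasp_force: 0.0
```

```bash
cat > d.py <<'E'
import sys,numpy as np
from workcell import state
from scipy.spatial.transform import Rotation as Ro
def rel(x,y,z,yaw):
    s=state();R=Ro.from_quat(s["eef_rot"]).as_matrix()
    print("tcp",s["tcp_pos"].round(4),"yawY",round(np.arctan2(R[1,1],R[0,1]),3),"z",R[:,2].round(3),"t",round(s["t"],2),"F",s["force"].round(1),"w",round(s["gripper_width"],4),"g",round(s["grasp_force"],1))
    print("delta cm (tool)",(R.T@(np.array([x,y,z])-s["tcp_pos"])*100).round(2),"turn",-round((yaw-np.arctan2(R[1,1],R[0,1])+np.pi)%(2*np.pi)-np.pi,3),"j",s["joints"].round(2))
if __name__=="__main__": rel(*map(float,sys.argv[1:]))
E
python3 d.py .536 -.141 .075 1.90
```

```text
tcp [ 0.5362 -0.1402  0.2141] yawY 1.897 z [-0.001  0.    -1.   ] t 2.73 F [0.3 0.3 1.3] w 0.0602 g 0.0
delta cm (tool) [ 0.04 -0.08 13.91] turn -0.003 j [-0.35 -0.09  1.86  0.    1.36 -2.25]
```

Emit:
drive_tool(
  targets=[
    [0,-0.05,4,0],
    [0,-0.03,4,0],
    [0,0,3,0],
    [0,0,2,0],
    [0,0,1.05,0],
    [0,0,0,0],
  ],
)

```text
t: 3.48
tcp_pos: [0.5368, -0.1411, 0.074]
eef_rot: [-0.163, 0.987, 0.0, -0.0]
force: [-0.4, 0.4, 0.4]
gripper_width: 0.0598
grasp_force: 0.0
```

```bash
python3 - <<'E'
import d;d.rel(.536,-.141,.0735,1.9)
from h import *;from workcell import capture
a=crop(capture("top")[:,:,::-1],300,205,80,60,5);b=crop(capture("scene")[:,:,::-1],240,180,80,60,5)
cv2.imwrite("pics/g1.png",np.hstack([a,b]))
E
```

```text
tcp [ 0.5368 -0.1411  0.074 ] yawY 1.898 z [-0.  0. -1.] t 3.48 F [-0.4  0.4  0.4] w 0.0598 g 0.0
delta cm (tool) [0.07 0.03 0.05] turn -0.002 j [-0.35  0.05  1.98 -0.    1.11 -2.25]
```

View pics/g1.png

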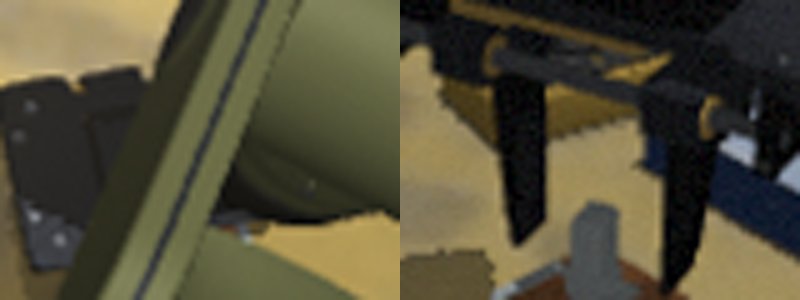

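The scene view shows the two fingers straddling the grip, with the grip at about (595,240) in the crop and clear of both. Closing.

Emit:
drive_tool(
  targets=[
    [0,0,0,0],
    [0,0,0,0],
    [0,0,0,0],
    [0,0,0,0],
    [0,0,0,0],
    [0,0,0,0],
  ],
  fingers=0.5,
)

```text
t: 4.32
tcp_pos: [0.5368, -0.1409, 0.0741]
eef_rot: [-0.163, 0.987, 0.0, -0.0]
force: [-0.1, 0.8, 0.5]
gripper_width: 0.014
grasp_force: 30.0
```

```bash
python3 d.py .536 -.141 .2 1.9
```

```text
tcp [ 0.5368 -0.1409  0.0741] yawY 1.899 z [-0.  0. -1.] t 4.33 F [-0.1  0.8  0.5] w 0.014 g 30.0
delta cm (tool) [  0.08   0.02 -12.59] turn -0.001 j [-0.35  0.05  1.98  0.    1.11 -2.25]
```

Emit:
drive_tool(
  targets=[
    [0,0,-1,0],
    [0,0,-2,0],
    [0,0,-3,0],
    [0,0,-3,0],
    [0,0,-3,0],
    [0,0,0,0.178],
    [0,0,0,0.178],
    [0,0,0,0.178],
  ],
)

```text
t: 5.32
tcp_pos: [0.5371, -0.1412, 0.1959]
eef_rot: [0.106, 0.994, -0.0, 0.001]
force: [-0.2, -0.1, -1.6]
gripper_width: 0.0137
grasp_force: 30.0
```

```bash
python3 d.py .5517 .1925 .19 1.365
```

```text
tcp [ 0.5371 -0.1412  0.1959] yawY 1.359 z [ 0.002 -0.001 -1.   ] t 5.33 F [-0.2 -0.1 -1.6] w 0.0137 g 30.0
delta cm (tool) [ 5.58 32.94  0.57] turn -0.006 j [-0.35 -0.07  1.88 -0.    1.33 -1.71]
```

Emit:
drive_tool(
  targets=[
    [0.7,4.12,0.1,0],
    [0.7,4.12,0.1,0],
    [0.7,4.12,0.1,0],
    [0.7,4.12,0.1,0],
    [0.7,4.12,0.1,0],
    [0.7,4.12,0,0],
    [0.7,4.12,0,0],
    [0.68,4.1,0,0],
  ],
)

```text
t: 6.32
tcp_pos: [0.5498, 0.1942, 0.1909]
eef_rot: [0.103, 0.995, 0.0, 0.001]
force: [1.1, -0.4, -1.7]
gripper_width: 0.0139
grasp_force: 30.0
```

Emit:
drive_tool(
  targets=[
    [0,0,1,0],
    [0,0,0.5,0],
    [0,0,0,0],
    [0,0,0,0],
  ],
)

```text
t: 6.82
tcp_pos: [0.5497, 0.1919, 0.1744]
eef_rot: [0.103, 0.995, -0.0, 0.0]
force: [0.7, 0.1, -2.4]
gripper_width: 0.0138
grasp_force: 30.0
```

```bash
python3 - <<'E'
import d;d.rel(.5517,.1925,.155,1.365)
from h import *;from workcell import capture
a=crop(capture("top")[:,:,::-1],150,155,80,60,5);s=capture("scene")[:,:,::-1];cv2.imwrite("pics/s2.png",s);b=crop(s,170,125,80,60,5)
cv2.imwrite("pics/g2.png",np.hstack([a,b]))
E
```

```text
tcp [0.5497 0.1919 0.1744] yawY 1.364 z [ 0. -0. -1.] t 6.83 F [ 0.7  0.1 -2.4] w 0.0138 g 30.0
delta cm (tool) [-0.18  0.1   1.94] turn -0.001 j [ 0.24  0.    1.84 -0.    1.29 -1.12]
```

View pics/g2.png

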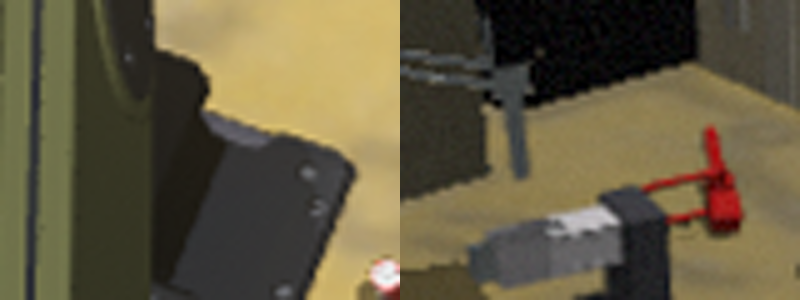

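Scene view: the pin hangs over the sleeve with its ring pointing out past the free end and its tip at about (194,160). The top view is hidden by the arm. I'll measure the tip offset against the TCP.

```bash
python3 - <<'E'
from h import *
s=cv2.imread("pics/s2.png")
T=np.array([.5497,.1919,.1744])
g=cv2.cvtColor(s,cv2.COLOR_BGR2GRAY)
print(g[140:165,184:204])
for dx in(-.004,0,.004):
    e=np.array([np.cos(-.2057),np.sin(-.2057),0])
    print(dx,proj("scene",[T+e*dx-[0,0,.0180+.046],T+e*dx-[0,0,.018+.02]]).round(1).tolist())
E
```

```text
[[ 70  51  37  25  45  66  67  70  73  71  72  52   0  14   2  14   2  15
   14   6]
 [ 71  72  76  73  76  69  69  69  67  66  70  56  19   9   6   1  16   7
   10   2]
 [ 82  77  71  66  69  70  66  71  71  70  69  77  53   6   2  15   1  12
   17   9]
 [ 45  48  37  10  42  66  65  63  66  69  60  74  61  13   9  15   9   9
    4   3]
 [ 43  48  35   1  47  71  67  68  68  71  45   0   6   0   3   2   9  37
   52  51]
 [ 45  45  50  49  30   0  39  71  70  67  45   8   1   0  34  51  54  97
  115 114]
 [ 44  44  90 125  96  46  60  70  71  67  56  43  52  57  97 115 114 111
  111 112]
 [ 51  44  86 119 122 118 103  75  67  69  84 107 112 109 110 110 110 109
  112 115]
 [ 47  45  45  92 124 122 107  83  63  66  75  99 112 109 110 114 117 121
  123 123]
 [ 45  45  47  94 124 124 112  77  65  64  77 103 118 121 120 123 126 127
  129 127]
 [ 46  48  47  95 128 126 113  80  64  67  75 110 125 125 125 127 126 127
  125 128]
 [ 47  46  41  93 128 128 124  93  66  69  72 106 128 128 126 126 128 128
  128 129]
 [ 44  46  46  95 130 128 132 106  64  69  70 110 130 131 129 129 127 126
  129 
[... 439 characters left out ...]
  46  47  93 124 121 112  84  66  64  79 113 129 127 127 127 124
  130 126]
 [ 44  41  43  63  99 122 118 123 100  69  64  79 114 126 126 124 126 126
  125 127]
 [ 59  71  71  97 120 118 121 122 107  81  78  97 116 125 127 126 127 126
  128 128]
 [ 99 118 118 116 113 119 122 126 119 112 114 122 125 126 128 128 126 127
  130 129]
 [116 118 119 121 124 125 122 126 124 127 126 126 123 126 124 127 127 129
  128 132]
 [122 120 120 121 124 123 124 126 124 125 125 125 124 128 124 123 124 124
  126 125]
 [122 123 122 125 124 126 125 123 122 123 122 121 126 125 125 122 124 123
  124 122]]
-0.004 [[192.1, 160.4], [191.2, 150.8]]
0 [[193.6, 160.1], [192.7, 150.5]]
0.004 [[195.1, 159.8], [194.3, 150.2]]
```

Tip is directly under the TCP within about 0.5 mm. Going down above the hole.

Emit:
drive_tool(
  targets=[
    [-0.18,0.1,0.8,0],
    [0,0,0.8,0],
    [0,0,0.7,0],
    [0,0,0,0],
    [0,0,0.2,0],
    [0,0,0,0],
  ],
)

```text
t: 7.68
tcp_pos: [0.5515, 0.1935, 0.1493]
eef_rot: [0.103, 0.995, 0.0, 0.0]
force: [0.4, 0.2, -0.7]
gripper_width: 0.0138
grasp_force: 30.0
```

```bash
python3 d.py .5517 .1925 .142 1.365
```

```text
tcp [0.5515 0.1935 0.1493] yawY 1.365 z [ 0.  0. -1.] t 7.67 F [ 0.4  0.2 -0.7] w 0.0138 g 30.0
delta cm (tool) [-0.04 -0.09  0.73] turn 0.0 j [ 0.25  0.03  1.86  0.    1.25 -1.12]
```

Emit:
drive_tool(
  targets=[
    [0,-0.08,0.2,0],
    [0,0,0.2,0],
    [0,0,0.1,0],
    [0,0,0.1,0],
    [0,0,0,0],
  ],
)

```text
t: 8.3
tcp_pos: [0.5512, 0.1926, 0.143]
eef_rot: [0.103, 0.995, -0.0, -0.0]
force: [-0.7, 0.4, -2.1]
gripper_width: 0.0139
grasp_force: 30.0
```

Emit:
drive_tool(
  targets=[
    [0,0,0.1,0],
    [0,0,0.1,0],
    [0,0,0.1,0],
    [0,0,0,0],
  ],
)

```text
t: 8.8
tcp_pos: [0.5512, 0.1926, 0.14]
eef_rot: [0.103, 0.995, -0.0, -0.0]
force: [0.7, -0.3, -2.7]
gripper_width: 0.0139
grasp_force: 30.0
```

Emit:
drive_tool(
  targets=[
    [0,0,0.1,0],
    [0,0,0.1,0],
    [0,0,0,0],
  ],
)

```text
t: 9.18
tcp_pos: [0.5512, 0.1926, 0.138]
eef_rot: [0.103, 0.995, -0.0, -0.0]
force: [-0.2, 1.0, -2.5]
gripper_width: 0.0137
grasp_force: 30.0
```

Emit:
drive_tool(
  targets=[
    [0,0,0.1,0],
    [0,0,0,0],
  ],
)

```text
t: 9.43
tcp_pos: [0.5513, 0.1926, 0.1371]
eef_rot: [0.103, 0.995, -0.0, -0.0]
force: [-1.4, 0.0, -0.7]
gripper_width: 0.0139
grasp_force: 30.0
```

Emit:
drive_tool(
  targets=[
    [0,0,0.1,0],
    [0,0,0.1,0],
    [0,0,0,0],
  ],
)

```text
t: 9.8
tcp_pos: [0.5512, 0.1926, 0.135]
eef_rot: [0.103, 0.995, -0.0, -0.0]
force: [-0.6, 0.4, -2.4]
gripper_width: 0.0143
grasp_force: 30.0
```

Emit:
drive_tool(
  targets=[
    [0,0,0.1,0],
    [0,0,0.1,0],
    [0,0,0,0],
  ],
)

```text
t: 10.18
tcp_pos: [0.5512, 0.1926, 0.133]
eef_rot: [0.103, 0.995, -0.0, -0.0]
force: [-0.3, -0.5, -1.4]
gripper_width: 0.0139
grasp_force: 30.0
```

Emit:
drive_tool(
  targets=[
    [0,0,0.1,0],
    [0,0,0.1,0],
    [0,0,0,0],
  ],
)

```text
t: 10.55
tcp_pos: [0.5512, 0.1926, 0.131]
eef_rot: [0.103, 0.995, -0.0, -0.0]
force: [-0.6, -0.4, -2.2]
gripper_width: 0.0141
grasp_force: 30.0
```

Emit:
drive_tool(
  targets=[
    [0,0,0.2,0],
    [0,0,0.2,0],
    [0,0,0,0],
  ],
)

```text
t: 10.92
tcp_pos: [0.5511, 0.1926, 0.1268]
eef_rot: [0.103, 0.995, -0.0, -0.0]
force: [-0.3, 0.5, -1.5]
gripper_width: 0.0138
grasp_force: 30.0
```

Emit:
drive_tool(
  targets=[
    [0,0,0.2,0],
    [0,0,0.2,0],
    [0,0,0,0],
  ],
)

```text
t: 11.3
tcp_pos: [0.5511, 0.1926, 0.1228]
eef_rot: [0.103, 0.995, -0.0, -0.0]
force: [-0.3, 0.3, -2.2]
gripper_width: 0.0138
grasp_force: 30.0
```

Emit:
drive_tool(
  targets=[
    [0,0,0.2,0],
    [0,0,0.2,0],
    [0,0,0.2,0],
    [0,0,0,0],
  ],
)

```text
t: 11.8
tcp_pos: [0.5512, 0.1926, 0.1168]
eef_rot: [0.103, 0.995, -0.0, -0.0]
force: [-0.2, 0.3, -1.5]
gripper_width: 0.0139
grasp_force: 30.0
```

Emit:
drive_tool(
  targets=[
    [0,0,0.3,0],
    [0,0,0.3,0],
    [0,0,0.3,0],
    [0,0,0,0],
  ],
)

```text
t: 12.3
tcp_pos: [0.5512, 0.1925, 0.1078]
eef_rot: [0.103, 0.995, -0.0, -0.0]
force: [-0.3, -0.8, -1.9]
gripper_width: 0.0138
grasp_force: 30.0
```

Emit:
drive_tool(
  targets=[
    [0,0,0.3,0],
    [0,0,0.2,0],
    [0,0,0.2,0],
    [0,0,0,0],
  ],
)

```text
t: 12.8
tcp_pos: [0.5513, 0.1926, 0.101]
eef_rot: [0.103, 0.995, -0.0, 0.0]
force: [0.7, -0.1, -3.3]
gripper_width: 0.014
grasp_force: 30.0
```

Emit:
drive_tool(
  targets=[
    [0,0,0.1,0],
    [0,0,0.1,0],
    [0,0,0,0],
  ],
)

```text
t: 13.18
tcp_pos: [0.5514, 0.1926, 0.0992]
eef_rot: [0.103, 0.995, 0.0, 0.0]
force: [1.0, -0.4, -1.6]
gripper_width: 0.0143
grasp_force: 30.0
```

Emit:
drive_tool(
  targets=[
    [0,0,0.05,0],
    [0,0,0,0],
  ],
)

```text
t: 13.42
tcp_pos: [0.5514, 0.1926, 0.0987]
eef_rot: [0.103, 0.995, 0.0, 0.0]
force: [1.5, 0.4, -1.7]
gripper_width: 0.0138
grasp_force: 30.0
```

Emit:
drive_tool(
  targets=[
    [0,0,0.05,0],
    [0,0,0,0],
  ],
)

```text
t: 13.68
tcp_pos: [0.5514, 0.1926, 0.0982]
eef_rot: [0.103, 0.995, 0.0, 0.0]
force: [0.7, -0.1, -1.3]
gripper_width: 0.0137
grasp_force: 30.0
```

Emit:
drive_tool(
  targets=[
    [0,0,0.05,0],
    [0,0,0,0],
  ],
)

```text
t: 13.92
tcp_pos: [0.5514, 0.1926, 0.0981]
eef_rot: [0.103, 0.995, 0.0, 0.0]
force: [0.3, 0.3, 0.8]
gripper_width: 0.0136
grasp_force: 30.0
```

Emit:
drive_tool(
  targets=[
    [0,0,0.05,0],
    [0,0,0,0],
  ],
)

```text
t: 14.18
tcp_pos: [0.5515, 0.1927, 0.098]
eef_rot: [0.103, 0.995, 0.0, 0.0]
force: [-1.2, -1.4, 4.1]
gripper_width: 0.0138
grasp_force: 30.0
```

Collar seated: contact felt at z = 0.098, as expected. Releasing and raising.

Emit:
drive_tool(
  targets=[
    [0,0,0,0],
    [0,0,0,0],
    [0,0,0,0],
    [0,0,-1,0],
    [0,0,-3,0],
    [0,0,-3,0],
    [0,0,0,0],
  ],
  fingers=3.4,
)

```text
t: 15.05
tcp_pos: [0.5534, 0.1932, 0.1711]
eef_rot: [0.103, 0.995, 0.001, 0.003]
force: [-1.1, -0.0, -0.1]
gripper_width: 0.034
grasp_force: 0.0
```

Emit:
drive_tool(
  targets=[
    [3,0,0,0],
    [2.9,0,0,0],
    [0,0,0,0],
    [0,0,0,0],
    [0,0,0,0],
  ],
  fingers=0,
)

```text
t: 15.68
tcp_pos: [0.4942, 0.2045, 0.167]
eef_rot: [0.103, 0.995, -0.0, -0.0]
force: [-0.2, -0.7, 0.2]
gripper_width: 0.0009
grasp_force: 0.0
```

```bash
python3 - <<'E'
import d,numpy as np
p=np.array([.5515,.1927])+.0590*np.array([-np.cos(.2057),np.sin(.2057)])
d.rel(p[0],p[1],.115,1.365)
from h import *;from workcell import capture
s=capture("scene")[:,:,::-1];cv2.imwrite("pics/s3.png",s)
cv2.imwrite("pics/g3.png",crop(s,150,115,100,80,6))
E
```

```text
tcp [0.4942 0.2045 0.167 ] yawY 1.365 z [-0. -0. -1.] t 15.68 F [-0.2 -0.7  0.2] w 0.0009 g 0.0
delta cm (tool) [0.05 0.02 5.2 ] turn -0.0 j [ 0.29 -0.1   1.95 -0.    1.28 -1.07]
```

View pics/g3.png

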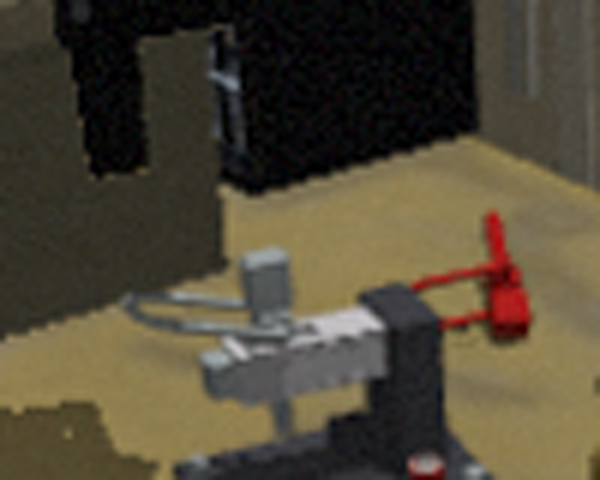

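The picture shows the pin down in the sleeve with the collar on top, the open ring out past the free end (bar at about (130,305) in the crop) and the shut fingers above it. Pressing the bar down.

Emit:
drive_tool(
  targets=[
    [0.05,0.02,3,0],
    [0,0,2,0],
    [0,0,0.5,0],
    [0,0,0.5,0],
    [0,0,0.5,0],
    [0,0,0,0],
  ],
)

```text
t: 16.48
tcp_pos: [0.4934, 0.2051, 0.1025]
eef_rot: [0.103, 0.995, 0.0, 0.0]
force: [-0.3, -0.2, 0.5]
gripper_width: 0.0004
grasp_force: 0.3
```

Emit:
drive_tool(
  targets=[
    [0,0,0.5,0],
    [0,0,0.5,0],
    [0,0,0.5,0],
    [0,0,0.5,0],
    [0,0,0,0],
  ],
)

```text
t: 17.1
tcp_pos: [0.4927, 0.2048, 0.0814]
eef_rot: [0.103, 0.995, -0.0, -0.0]
force: [-0.2, -0.2, -0.1]
gripper_width: 0.0006
grasp_force: 0.2
```

Emit:
drive_tool(
  targets=[
    [0,0,0.5,0],
    [0,0,0.5,0],
    [0,0,0.5,0],
    [0,0,0,0],
  ],
)

```text
t: 17.6
tcp_pos: [0.4925, 0.2048, 0.0664]
eef_rot: [0.103, 0.995, -0.0, -0.001]
force: [0.1, -1.0, -0.4]
gripper_width: 0.0004
grasp_force: 0.1
```

Emit:
drive_tool(
  targets=[
    [0,0,0.5,0],
    [0,0,0.5,0],
    [0,0,0.4,0],
    [0,0,0,0],
    [0,0,0,0],
  ],
)

```text
t: 18.23
tcp_pos: [0.4928, 0.2049, 0.0529]
eef_rot: [0.103, 0.995, -0.0, -0.0]
force: [0.9, 0.6, 0.7]
gripper_width: 0.0006
grasp_force: 0.0
```

```bash
python3 - <<'E'
from h import *;from workcell import capture
s=capture("scene")[:,:,::-1]
cv2.imwrite("pics/g4.png",crop(s,150,115,100,80,6))
E
```

```text
(no output)
```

View pics/g4.png

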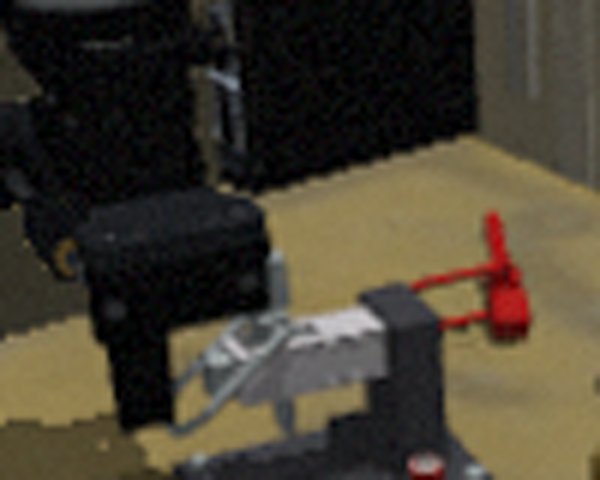

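Ring is down about 40 degrees, with its bar near the fingertip at about (175,430). It's unclear whether it has snapped, so I'll go down slightly further and then check.

Emit:
drive_tool(
  targets=[
    [0,0,0.3,0],
    [0,0,0.3,0],
    [0,0,0,0],
    [0,0,0,0],
    [0,0,0,0],
    [0,0,0,0],
  ],
)

```text
t: 19.02
tcp_pos: [0.4931, 0.205, 0.0472]
eef_rot: [0.103, 0.995, 0.0, 0.0]
force: [-0.3, -0.2, 0.1]
gripper_width: 0.0006
grasp_force: 0.0
```

```bash
python3 - <<'E'
from h import *;from workcell import capture
s=capture("scene")[:,:,::-1]
cv2.imwrite("pics/g5.png",crop(s,150,115,100,80,6))
E
```

```text
(no output)
```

View pics/g5.png

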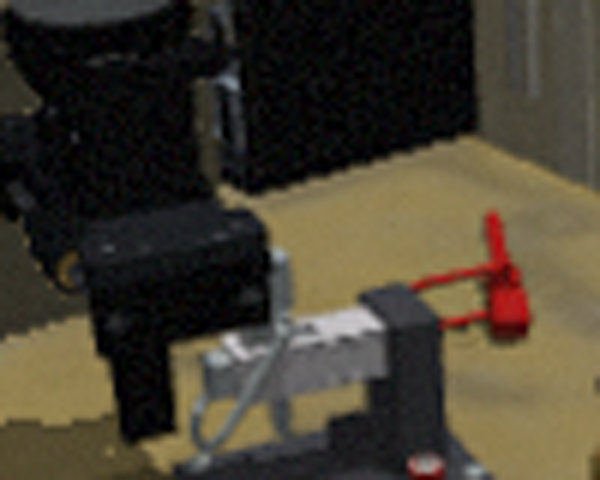

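The ring has gone past the dead centre and is swinging shut by itself, with its bar now at about (205,450) and clear of the finger. Backing off and waiting.

Emit:
drive_tool(
  targets=[
    [0.5,0,-0.5,0],
    [0.5,0,-3,0],
    [0,0,-4,0],
    [0,0,-4,0],
    [0,0,-3,0],
    [3,0,0,0],
    [5,0,0,0],
    [5,0,0,0],
  ],
)

```text
t: 20.08
tcp_pos: [0.3546, 0.2337, 0.1924]
eef_rot: [0.103, 0.995, 0.0, 0.0]
force: [-0.3, -0.3, 0.7]
gripper_width: 0.0008
grasp_force: 0.0
```

Emit:
drive_tool(
  targets=[
    [0,0,0,0],
    [0,0,0,0],
    [0,0,0,0],
    [0,0,0,0],
    [0,0,0,0],
    [0,0,0,0],
    [0,0,0,0],
    [0,0,0,0],
  ],
)

```text
t: 21.08
tcp_pos: [0.3561, 0.2336, 0.1921]
eef_rot: [0.103, 0.995, -0.0, -0.0]
force: [-0.6, 0.9, -0.1]
gripper_width: 0.0003
grasp_force: 0.0
```

```bash
python3 - <<'E'
from h import *;from workcell import capture
s=capture("scene")[:,:,::-1];t=capture("top")[:,:,::-1]
cv2.imwrite("pics/g6.png",np.hstack([crop(s,170,125,80,90,5),crop(t,160,150,80,90,5)]))
E
```

```text
(no output)
```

View pics/g6.png

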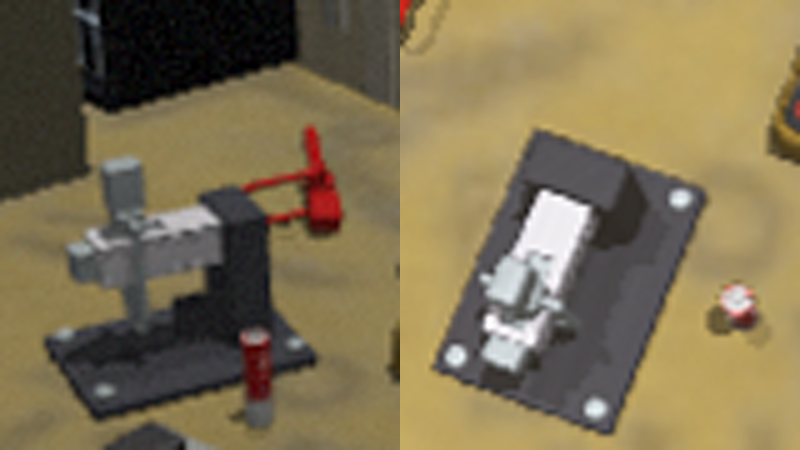

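The ring hangs straight down along the pin (bar at about (142,328) in the left crop), the pin is seated, and the battery at (255,375) is still standing. Handing in.

```bash
python3 -c "
from workcell import *
print(close_job())"
```

```text
the job is handed in; nothing more can be done
None
```

The job is handed in at about 21 s: the pin's collar is on the sleeve, the last picture shows the ring shut over the pin end and the battery standing, and measured force stayed within about 5 N; no verdict was returned.

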